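Level the parcel balance with the right weights

TASK

The small parcel on the desk balance should weigh 700 g: check it by standing the large 500 g brass weight and the middle-sized 200 g brass weight upright, side by side, on the empty pan. Set them down gently rather than dropping them, let go, and leave the beam swinging freely until it rests level.

Things in the scene. Friction and masses are not known exactly. Their poses are not given: they have to be found in the camera images.
- weight_500: The largest of three brass weights that stand on the desk: an upright cylinder 40 mm in diameter and 46 mm high with a small knob (22 mm wide) on top, 60 mm high in all, 500 g. Origin: centre of its underside; z up along its axis. The smallest weight (22 mm in diameter, 42 mm high in all, 100 g) is not listed and not needed.
- weight_200: The middle-sized brass weight: an upright cylinder 30 mm in diameter and 36 mm high with a small knob (18 mm wide) on top, 50 mm high in all, 200 g. Origin: centre of its underside; z up along its axis.
- empty_pan: Empty pan of the balance: flat aluminium dish, inner radius 72 mm, rim 4 mm above its floor. Origin: on its axis, 25 mm below the floor's upper face; z up; y points along the beam to the parcel's pan, 280 mm away. Always level; starts 21 mm above its balanced height, stays up under 500 g alone, yields to a few newtons. Both weights fit side by side, 30 mm either side of the middle; place is free.
- beam (a joint): Tilt (rad) of the beam, which runs roughly along y with the empty pan on the robot's right (-y). 0: level; +0.15: stop, parcel down and empty pan up (the start); -0.15: other stop. Rightly loaded, it rests near 0 within about 2 s. A column with a red pointer, 150 mm high, stands midway between the pans.
Not all that is in view belongs to the job. What is shaped like the weight_200 but black or purple is not meant.

How it is judged:
By the outcome, as a careful person would: the job done as asked, in the order asked, and still so for the second after the job is handed in, with the robot touching nothing.
It also fails if it takes over 67 s, if anything falls off the work surface, if the arm or the gripper's body presses on something with over 40 N, if the wrist force passes 120 N, or if a joint passes its speed limit or range.

ROBOT

A 7-joint arm with a two-finger parallel gripper is mounted at the origin on the work surface. World frame = base frame: x ahead of the robot, y to its left, z up, the work surface at z = 0. Lengths are in m, angles in degrees, forces in N, time in s.
With the tool pointing down it reaches from about 0.425 to 0.875 m from the base axis. Payload 4.7 kg.
Tool frame: the origin (TCP) lies midway between the tips of the shut fingers; the grasp point (between the pads) lies env.grip_point_offset behind it (env.grip_point_offset is the distance from the TCP to the grasp point, in m); x points along the fingers, y is the direction in which the jaws open and shut, and the axes are right-handed (so a half turn about x gives the same grasp; the last joint's range is limited). The gripper opens to 87 mm and grips with 3 to 60 N. Pads are 19 mm wide; open, the fingers measure 117 mm over their backs; the gripper's body (75 mm by 190 mm) begins 51 mm behind the grasp point.
Start: joints at [70.021, 18.392, -4.016, 83.108, 1.295, 78.541, -3.26], TCP at [0.231, -0.608, 0.223] pointing down, gripper open.
Joint ranges: [-163.93, 163.93], [-17.29, 119.83], [-79.2, 71.16], [3.27, 140.29], [-89.18, 269.18], [5.43, 117.66], [-154.24, 154.24]. Speed limits (degrees/s): [147.25, 147.25, 180, 180, 180, 180, 180].

INTERFACE

Orientations are given as [roll, pitch, yaw] about the fixed x, y, z axes, in that order (R = Rz(yaw) Ry(pitch) Rx(roll)).
In Python, from cell import readout, read_camera, camera_params, sign_off, spot_in, pinpoint, env gives the robot as it stands.
- The arm moves only by the shell command python3 -m pendant 'ROWS' [OPENING] [FORCE]. ROWS is a JSON object of lists of equal length, an entry for each row: "xyz": the shift along the world's x, y, z in m, a list of three; "turn": the turn about the world's z in rad. A call has 1 to 10 rows; each row shifts and turns the pose as measured when the row begins; what a row does not reach is not made up. A row lasts 1/8 s, in which the tool goes at most 62.5 mm and 10.7 degrees, less where a joint would pass 70% of its speed; a pose out of reach is approached as far as the arm can. A call is refused whole if a number of a shift passes 0.0625 or a number of a turn 0.188, either way. A call with a gripper value outside its range is refused whole. OPENING is the opening, from 0 (shut) to 1 (fully open), set as the call begins (- or left out, the last holds). The fingers move at their own pace and stop on an object; FORCE is the grip in N (left out, the last holds). Time passes only in rows, so rows that do not move let the fingers close. It gives the time, the measured TCP pose, the force and the opening at its end, in the units of the state.
- readout.get_obs(): the state, without advancing time (a new reading comes with each control period).
- read_camera(name): name is "scene" or "side" or "wrist"; returns the picture (420x560x3 uint8, red, green, blue); there is no depth.
- camera_params(name): a dict with "fx", "fy", "cx", "cy" (pixels), "k1" (the pictures are not rectified: a ray, as slopes to the right and down, at radius r is drawn at 1 + k1 r^2 times it, then the intrinsics apply), "rvec" (rotation vector, rad) and "tvec" (3), from world to camera coordinates, as OpenCV has them; the wrist camera has in their place "hand_eye" (4x4, takes a point from camera to tool coordinates, whose origin is the TCP and whose axes are the tool frame's). Camera axes: x right, y down, z forward; pixel columns grow to the right and rows downward; lengths in m; the calibration is good to about 2 mm. A picture is of the moment at which its call begins: read the wrist's pose just before it. camera_params takes no time and is no camera call.
- sign_off(): hands the job in, once; it reports no verdict.
Trained networks look in the newest picture that a camera, given by its name, has taken for a name from the list of things; names that differ only in an ending like _2 or _b are one class to them, and where a whole thing is asked for, a point or a joint stands for the part that bears it (a point fixed in the world has none). Each returns a list of dicts, best first, with "score" (0 to 1); they miss things now and then, are a little off and sometimes report something else, mostly with a low value. They report only what shows in the picture. A call takes as long as a camera call. They do not tell look-alikes from the thing itself.
- spot_in(camera, name): "at" ([x, y, z] in m, in the coordinates of the camera as it stood for that picture, good to about 4 mm: the middle of the surface that is visible of it).
- pinpoint(camera, name): "at" ([x, y, z] in m, in the coordinates of the camera as it stood for that picture, good to about 4 mm: a listed point, or the origin of a listed thing).
The state is a dict: "time_s": time; "qpos": joint angles; "joint_velocities": joint speeds; "effort": joint torques, N m; "tool_pos": TCP position; "tool_rot": TCP orientation; "force": force on the tool from outside, world axes, zero at the start; "wrist_torque": the same for the moment, N m; "grip_width": finger opening in m.
Only numpy, scipy, OpenCV 4.12 (cv2) and the standard library are available. Lean on these libraries where they do the work, as an engineer would, in place of code of your own. Each camera call takes 0.05 s, during which the arm holds its last target.

## Working session

There is one attempt and no reset: what is moved stays moved. The work goes in short steps, Python scripts to look and compute and a shell command to move; the robot and the scene stay as the last step left them, time stands still between calls to the robot, and variables do not carry over. Pictures are saved under pics/ and viewed, and the job is handed in when it is done.

```bash
ls; mkdir -p pics; cat > h.py <<'E'
import numpy as np, cv2
from scipy.spatial.transform import Rotation as R
from cell import readout, read_camera, camera_params, sign_off, spot_in, pinpoint, env
def snap(name,fn):
    o=readout.get_obs(); im=read_camera(name); cv2.imwrite('pics/'+fn,im[:,:,::-1]); return im,o
def c2w(name,p,o=None):
    c=camera_params(name); p=np.array(p,float)
    if name=='wrist':
        T=np.array(c['hand_eye']); t=T[:3,:3]@p+T[:3,3]
        return tool(o).apply(t)+np.array(o['tool_pos'])
    return R.from_rotvec(np.ravel(c['rvec'])).inv().apply(p-np.ravel(c['tvec']))
def tool(o): return R.from_euler('xyz',o['tool_rot'],degrees=True)
def ray(name,u,v,o=None):
    c=camera_params(name); xd=np.array([(u-c['cx'])/c['fx'],(v-c['cy'])/c['fy']])
    x=xd.copy()
    for _ in range(30): x=xd/(1+c['k1']*(x@x))
    a=c2w(name,[0,0,0],o); b=c2w(name,[x[0],x[1],1],o); return a,b-a
def onz(name,u,v,z,o=None):
    a,d=ray(name,u,v,o); return a+d*(z-a[2])/d[2]
def w2p(name,P,o=None):
    c=camera_params(name); P=np.array(P,float)
    if name=='wrist':
        T=np.array(c['hand_eye']); t=tool(o).inv().apply(P-np.array(o['tool_pos'])); p=T[:3,:3].T@(t-T[:3,3])
    else: p=R.from_rotvec(np.ravel(c['rvec'])).apply(P)+np.ravel(c['tvec'])
    s=p[:2]/p[2]; s=s*(1+c['k1']*(s@s)); return s[0]*c['fx']+c['cx'],s[1]*c['fy']+c['cy']
E
python3 - <<'E'
from h import *
np.set_printoptions(precision=3,suppress=True)
for n in ['scene','side','wrist']:
    im,o=snap(n,n+'0.png')
    for t in ['weight_500','weight_200','empty_pan','beam']:
        for f in (pinpoint,spot_in) if t!='beam' else (spot_in,):
            for d in f(n,t)[:4]:
                P=c2w(n,d['at'],o); print(n,t,f.__name__,round(d['score'],2),P,np.round(w2p(n,P,o)))
print(o,env.grip_point_offset)
E
```

```text
pics
scene weight_500 call 0.93 [ 0.447  0.009 -0.003] [315. 191.]
scene weight_500 call 0.84 [ 0.421 -0.201 -0.002] [223. 142.]
scene weight_500 call 0.73 [ 0.427 -0.065 -0.004] [283. 170.]
scene weight_500 call 0.71 [0.423 0.084 0.   ] [358. 195.]
scene weight_500 call 0.9 [0.456 0.013 0.031] [316. 185.]
scene weight_500 call 0.84 [ 0.448 -0.13   0.036] [246. 152.]
scene weight_500 call 0.83 [ 0.437 -0.061  0.033] [283. 162.]
scene weight_500 call 0.82 [ 0.43  -0.194  0.039] [221. 133.]
scene weight_200 call 0.93 [ 0.447  0.009 -0.003] [315. 191.]
scene weight_200 call 0.84 [ 0.421 -0.201 -0.002] [223. 142.]
scene weight_200 call 0.73 [ 0.427 -0.065 -0.004] [283. 170.]
scene weight_200 call 0.71 [0.423 0.084 0.   ] [358. 195.]
scene weight_200 call 0.9 [0.456 0.013 0.031] [316. 185.]
scene weight_200 call 0.84 [ 0.448 -0.13   0.036] [246. 152.]
scene weight_200 call 0.83 [ 0.437 -0.061  0.033] [283. 162.]
scene weight_200 call 0.82 [ 0.43  -0.194  0.039] [221. 133.]
scene empty_pan call 0.55 [ 0.657 -0.02   0.081] [242. 257.]
scene beam call 0.56 [0.65  0.023 0.104] [269. 257.]
sid
[... 902 characters left out ...]
_200 call 0.81 [0.441 0.019 0.035] [317. 255.]
side empty_pan call 0.62 [ 0.653 -0.015  0.083] [220. 185.]
side empty_pan call 0.58 [ 0.648 -0.012  0.106] [220. 177.]
side beam call 0.92 [0.626 0.046 0.105] [212. 201.]
{'time_s': 0.8, 'qpos': array([70.02 , 18.388, -4.014, 83.106,  1.296, 78.54 , -3.261]), 'joint_velocities': array([ 0.068, -0.079,  0.06 , -0.111, -0.006, -0.105, -0.059]), 'effort': array([  0.   , -49.104,  -0.403, -31.276,  -0.064,   0.034,   0.   ]), 'tool_pos': array([ 0.231, -0.608,  0.223]), 'tool_rot': array([ 69.88 ,  89.988, -89.334]), 'force': array([ 0.147, -0.079, -0.459]), 'wrist_torque': array([ 0.014,  0.016, -0.02 ]), 'grip_width': 0.08692282023235566} 0.0187
```

View pics/scene0.png

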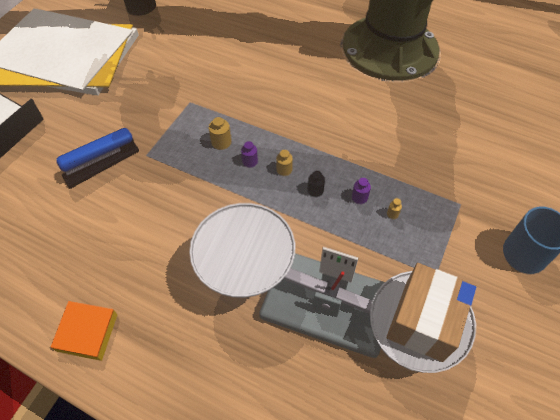

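View pics/side0.png

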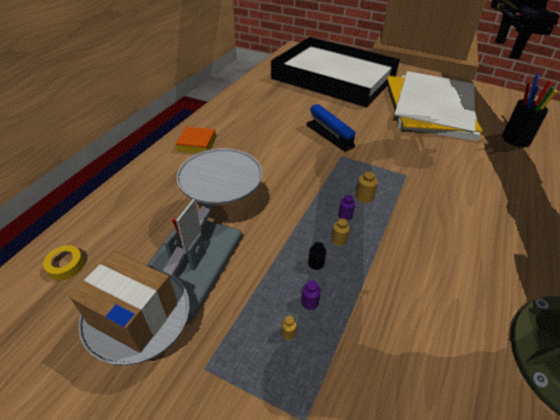

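```bash
python3 - <<'E'
import cv2
a=cv2.imread('pics/scene0.png')[100:230,180:400]; b=cv2.imread('pics/side0.png')[160:330,280:420]
cv2.imwrite('pics/cropA.png',cv2.resize(a,None,fx=3.5,fy=3.5,interpolation=3)); cv2.imwrite('pics/cropB.png',cv2.resize(b,None,fx=3.5,fy=3.5,interpolation=3))
E
```

```text
(no output)
```

View pics/cropA.png

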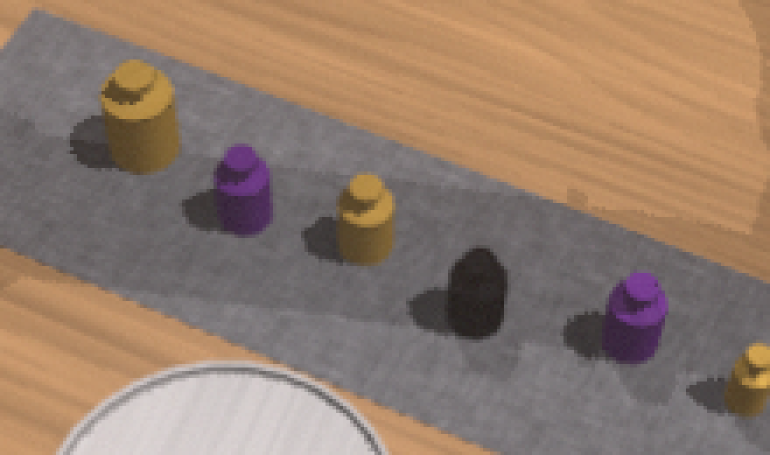

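View pics/cropB.png

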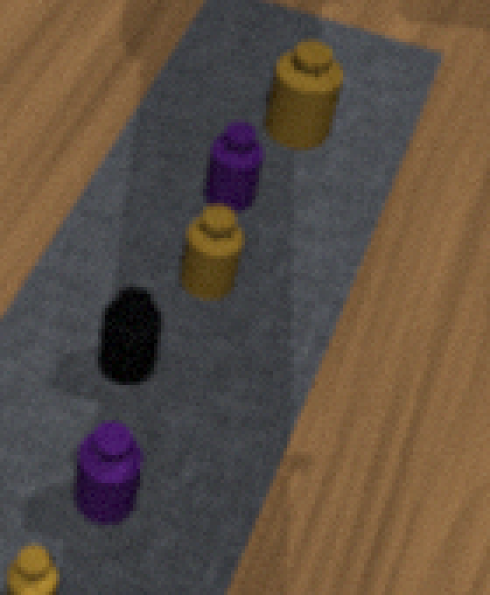

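Candidates in the scene view: brass large (220,134), purple (249,154), brass middle (285,162), black (317,183), purple (361,191), brass small (396,208). By colour and size, weight_500 is (220,134) and weight_200 is (285,162); the crops confirm this. Next I'll locate the pan by fitting its rim in both views.

```bash
python3 - <<'E'
import cv2
a=cv2.imread('pics/scene0.png')[195:310,180:310]; b=cv2.imread('pics/side0.png')[145:220,165:275]
a=cv2.resize(a,None,fx=5,fy=5,interpolation=3); b=cv2.resize(b,None,fx=6,fy=6,interpolation=3)
cv2.imwrite('pics/panA.png',a); cv2.imwrite('pics/panB.png',b)
E
```

```text
(no output)
```

View pics/panA.png

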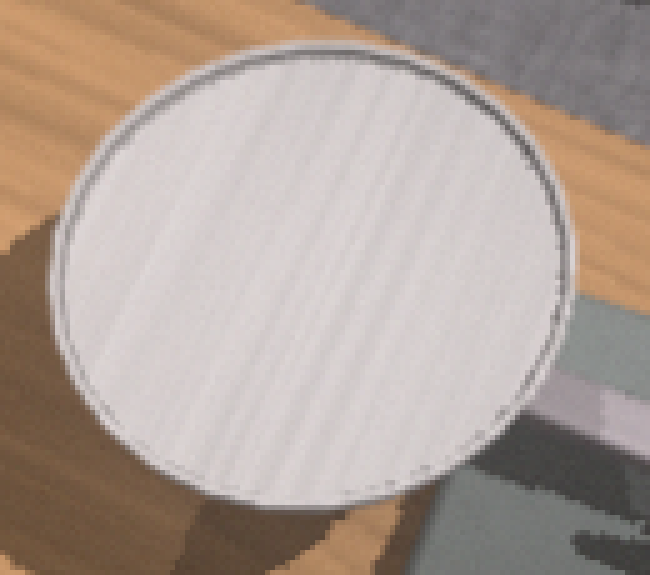

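View pics/panB.png

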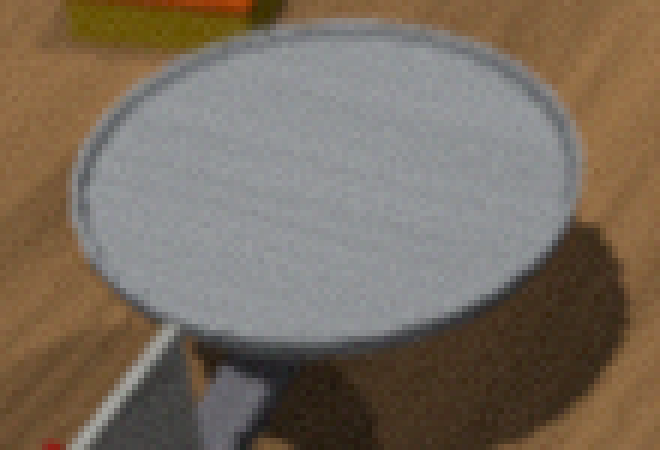

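```bash
python3 - <<'E'
from h import *
from scipy.optimize import least_squares
np.set_printoptions(precision=4,suppress=True)
tgt=np.array([190,295.2,203,297,176.3,262.2,148,202])
t=np.linspace(0,2*np.pi,120)
def f(p):
    out=[]
    for n in('scene','side'):
        q=np.array([w2p(n,[p[0]+p[3]*np.cos(a),p[1]+p[3]*np.sin(a),p[2]]) for a in t])
        out+=[q[:,0].min(),q[:,0].max(),q[:,1].min(),q[:,1].max()]
    return np.array(out)-tgt
r=least_squares(f,[.63,-.12,.12,.074]); print(r.x,r.fun)
# weights: knob top centres triangulated
def tri(a,b):
    (p,d),(q,e)=ray('scene',*a),ray('side',*b)
    s=np.linalg.lstsq(np.c_[d,-e],q-p,rcond=None)[0]; return (p+s[0]*d),(q+s[1]*e)
print('500 knob',tri((180+138/3.5,100+73/3.5),(280+313/3.5,160+50/3.5)))
print('200 knob',tri((180+367/3.5,100+184/3.5),(280+220/3.5,160+214/3.5)))
print('purple knob',tri((180+241/3.5,100+155/3.5),(280+239/3.5,160+133/3.5)))
E
```

```text
Traceback (most recent call last):
  File "h.py", line 21, in w2p
    c=camera_params(name); P=np.array(P,float)
ValueError: time passes only in moves, steps and waits
```

```bash
python3 - <<'E'
s=open('h.py').read()
s=s.replace("def snap(","import functools\n_cp=camera_params\n@functools.cache\ndef camera_params(n): return _cp(n)\ndef snap(",1)
open('h.py','w').write(s)
E
cat > fitpan.py <<'E'
from h import *
from scipy.optimize import least_squares
np.set_printoptions(precision=4,suppress=True)
tgt=np.array([190,295.2,203,297,176.3,262.2,148,202])
t=np.linspace(0,2*np.pi,120)
def f(p):
    out=[]
    for n in('scene','side'):
        q=np.array([w2p(n,[p[0]+p[3]*np.cos(a),p[1]+p[3]*np.sin(a),p[2]]) for a in t])
        out+=[q[:,0].min(),q[:,0].max(),q[:,1].min(),q[:,1].max()]
    return np.array(out)-tgt
r=least_squares(f,[.63,-.12,.12,.074]); print(r.x,r.fun)
def tri(a,b):
    (p,d),(q,e)=ray('scene',*a),ray('side',*b)
    s=np.linalg.lstsq(np.c_[d,-e],q-p,rcond=None)[0]; return (p+s[0]*d),(q+s[1]*e)
print('500 knob',tri((180+138/3.5,100+73/3.5),(280+313/3.5,160+50/3.5)))
print('200 knob',tri((180+367/3.5,100+184/3.5),(280+220/3.5,160+214/3.5)))
print('purple knob',tri((180+241/3.5,100+155/3.5),(280+239/3.5,160+133/3.5)))
E
python3 fitpan.py; python3 -c "
from h import *
print(readout.get_obs()['time_s'])"
```

```text
[ 0.6541 -0.0188  0.1075  0.0768] [-0.5351  0.0745 -0.3537 -0.4912 -0.2616 -0.6352  0.5903  0.2423]
500 knob (array([ 0.4205, -0.2007,  0.0598]), array([ 0.4193, -0.2023,  0.0616]))
200 knob (array([ 0.4268, -0.0619,  0.0484]), array([ 0.4256, -0.0636,  0.0499]))
purple knob (array([ 0.4377, -0.1297,  0.0477]), array([ 0.4376, -0.1298,  0.0477]))
1.2
```

```bash
python3 - <<'E'
from h import *
o=readout.get_obs(); M=tool(o).as_matrix(); print(M.round(3)); y=M[:,1]; print('jaw angle deg',np.degrees(np.arctan2(y[1],y[0])))
E
```

```text
[[-0.     0.355 -0.935]
 [-0.    -0.935 -0.355]
 [-1.     0.     0.   ]]
jaw angle deg -69.21031254521571
```

```bash
python3 -m pendant '{"xyz":[[0.02,0.055,0],[0.025,0.055,0],[0.025,0.055,0],[0.025,0.055,0],[0.025,0.055,0],[0.025,0.055,0],[0.025,0.045,0]],"turn":[0,0,0,0,0,0,0]}' 1 20
```

```text
time_s: 2.08
tool_pos: [0.401, -0.2249, 0.2223]
tool_rot: [87.6, 89.7, -72.1]
force: [1.5, -0.3, 0.7]
grip_width: 0.0868
```

```bash
python3 -m pendant '{"xyz":[[0.01,0.01,-0.01],[0.009,0.012,-0.01],[0,0,-0.01],[0,0,-0.01],[0,0,-0.01],[0,0,-0.01],[0,0,-0.01],[0,0,0]],"turn":[0.175,0.175,0.175,0.175,0.175,0.175,0.16,0]}' 
python3 - <<'E'
from h import *
np.set_printoptions(precision=4,suppress=True)
im,o=snap('wrist','w1.png'); print(o['tool_pos'],o['tool_rot'],o['qpos'])
y=tool(o).as_matrix()[:,1]; print('jaw',np.degrees(np.arctan2(y[1],y[0])))
for d in pinpoint('wrist','weight_500')[:5]:
    P=c2w('wrist',d['at'],o); print(d['score'],P,w2p('wrist',P,o))
E
```

```text
time_s: 3.08
tool_pos: [0.4239, -0.1963, 0.1528]
tool_rot: [97.2, 89.4, 9.7]
force: [-0.2, -0.5, -0.4]
grip_width: 0.0867
[ 0.4239 -0.1963  0.1528] [97.2176 89.4337  9.6716] [ 45.813   -0.5975 -23.6842 112.9873  -0.5846  67.0797  24.8084]
jaw 2.4536914783366357
0.9 [ 0.4401 -0.1327 -0.0002] (np.float64(299.3084064274983), np.float64(119.14638318403023))
0.66 [ 0.4274 -0.063  -0.0001] (np.float64(288.6512121810705), np.float64(30.41885451938097))
```

View pics/w1.png

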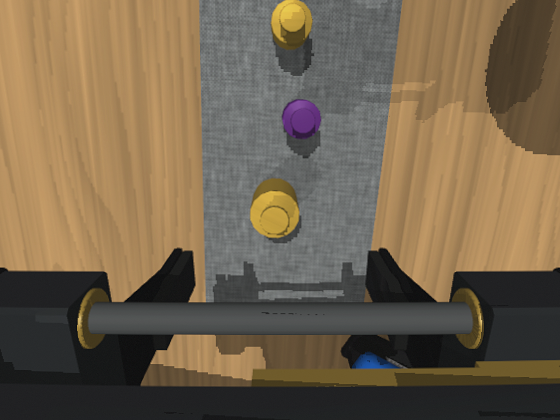

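The wrist view shows the large brass weight with its knob near (275,214), a purple one at (302,119), and the middle brass weight at (290,20), in that order along the mat.

```bash
python3 - <<'E'
from h import *
np.set_printoptions(precision=4,suppress=True)
o=readout.get_obs(); 
print(onz('wrist',274.5,214.5,.06,o), onz('wrist',291.5,19,.05,o), onz('wrist',302,119,.05,o))
a=[onz('wrist',u,214.5,.046,o) for u in (249.5,299.5)]; print(a)
E
```

```text
[ 0.4223 -0.2007  0.06  ] [ 0.4288 -0.0639  0.05  ] [ 0.4398 -0.1297  0.05  ]
[array([ 0.4024, -0.2062,  0.046 ]), array([ 0.4425, -0.2047,  0.046 ])]
```

```bash
python3 -m pendant '{"xyz":[[-0.002,-0.005,-0.04],[0,0,-0.04],[0,0,-0.04],[0,0,-0.015],[0,0,0]],"turn":[0,0,0,0,0]}' 
python3 - <<'E'
from h import *
o=readout.get_obs(); print(o['tool_pos'],tool(o).as_matrix().round(4))
E
```

```text
time_s: 3.8
tool_pos: [0.4265, -0.2039, 0.0202]
tool_rot: [75.3, 88.8, -13.0]
force: [0.0, 0.4, 1.3]
grip_width: 0.087
[ 0.42645572 -0.20392242  0.02023769] [[ 0.0203  0.9993  0.0302]
 [-0.0047  0.0303 -0.9995]
 [-0.9998  0.0202  0.0053]]
```

```bash
python3 -m pendant '{"xyz":[[-0.004,0.003,-0.006],[0,0,-0.002],[0,0,0]],"turn":[0,0,0]}' 
python3 - <<'E'
from h import *
o=readout.get_obs(); print(o['tool_pos'],tool(o).as_matrix().round(4))
E
```

```text
time_s: 4.18
tool_pos: [0.4249, -0.2021, 0.0152]
tool_rot: [70.7, 88.5, -17.6]
force: [-0.2, -0.3, -0.2]
grip_width: 0.0867
[ 0.42488    -0.20211217  0.01522565] [[ 0.0256  0.9992  0.0291]
 [-0.0081  0.0293 -0.9995]
 [-0.9996  0.0254  0.0089]]
```

```bash
python3 -m pendant '{"xyz":[[-0.004,0.001,-0.005],[-0.001,0,-0.001]],"turn":[0,0]}' 
python3 -m pendant '{"xyz":[[0,0,0],[0,0,0],[0,0,0],[0,0,0]],"turn":[0,0,0,0]}' 0.35 25
python3 - <<'E'
from h import *
o=readout.get_obs(); print(o['tool_pos'],tool(o).as_matrix().round(4))
E
```

```text
time_s: 4.42
tool_pos: [0.4201, -0.2014, 0.0096]
tool_rot: [69.7, 88.4, -18.6]
force: [-0.7, 0.0, -0.8]
grip_width: 0.0871
time_s: 4.92
tool_pos: [0.4201, -0.2015, 0.0097]
tool_rot: [69.7, 88.4, -18.6]
force: [0.4, 1.2, -0.6]
grip_width: 0.0552
[ 0.42014848 -0.20150006  0.00966896] [[ 0.027   0.9992  0.0287]
 [-0.0091  0.029  -0.9995]
 [-0.9996  0.0267  0.0099]]
```

```bash
python3 -m pendant '{"xyz":[[0,0,0],[0,0,0],[0,0,0],[0,0,0],[0,0,0]],"turn":[0,0,0,0,0]}' 0 30
python3 -m pendant '{"xyz":[[0,0,0.02],[0,0,0.04],[0,0,0.04],[0,0,0.03],[0,0,0]],"turn":[0,0,0,0,0]}'
python3 - <<'E'
from h import *
im,o=snap('wrist','w2.png'); print(o['tool_pos'],tool(o).as_matrix().round(4),o['force'])
E
```

```text
time_s: 5.55
tool_pos: [0.4206, -0.2014, 0.0098]
tool_rot: [70.0, 88.3, -18.4]
force: [1.4, -0.8, 0.1]
grip_width: 0.0389
time_s: 6.18
tool_pos: [0.4136, -0.1984, 0.1372]
tool_rot: [80.6, 89.2, -7.7]
force: [0.1, -0.1, -5.4]
grip_width: 0.0393
[ 0.41360977 -0.19842861  0.13724505] [[ 0.0147  0.9995  0.0289]
 [-0.002   0.029  -0.9996]
 [-0.9999  0.0146  0.0024]] [ 0.11702541 -0.09588694 -5.44341577]
```

View pics/w2.png

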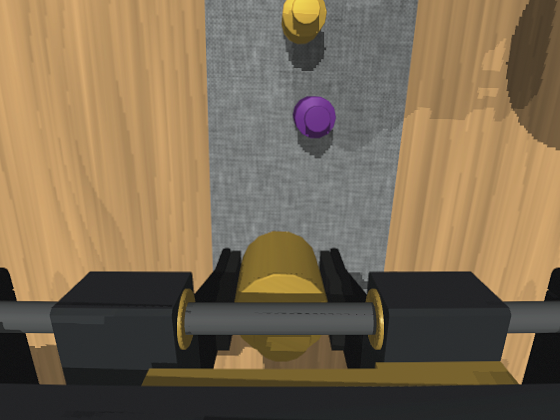

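```bash
python3 -m pendant '{"xyz":[[0.03,0.02,0.015],[0.042,0.026,0.01],[0.042,0.026,0],[0.042,0.026,0],[0.042,0.026,0],[0.03,0.015,0],[0,0,0],[0,0,0]],"turn":[0,0,0,0,0,0,0,0]}'
python3 - <<'E'
from h import *
for n in ('wrist','scene','side'): im,o=snap(n,n+'3.png')
print(o['tool_pos'],tool(o).as_matrix().round(4),o['force'])
E
```

```text
time_s: 7.22
tool_pos: [0.6321, -0.0529, 0.1359]
tool_rot: [-113.8, 88.5, 157.6]
force: [-0.9, -0.7, -4.5]
grip_width: 0.0393
[ 0.63219039 -0.05320973  0.13682401] [[-0.0235  0.9994  0.0234]
 [ 0.01    0.0236 -0.9997]
 [-0.9997 -0.0233 -0.0106]] [-0.60486153  0.36185246 -4.79687389]
```

View pics/wrist3.png

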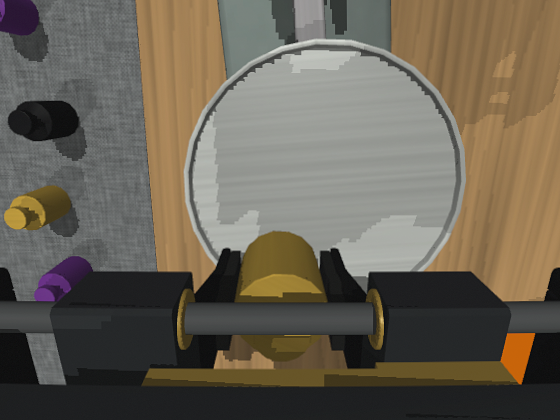

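View pics/side3.png

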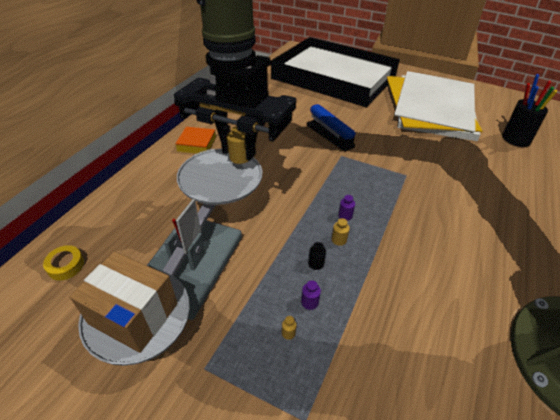

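```bash
python3 - <<'E'
from h import *
o=readout.get_obs()
for p in [(184,172),(466,172),(322,39)]: print(onz('wrist',*p,.1075,o))
E
python3 -m pendant '{"xyz":[[0.006,0,0.003],[0.006,0,0.003],[0.006,0,0.003],[0,0,0],[0,0,0]],"turn":[0,0,0,0,0]}'
```

```text
[ 0.57804128 -0.01208323  0.1075    ]
[ 0.7341549  -0.00769918  0.1075    ]
[0.65105049 0.0575299  0.1075    ]
time_s: 8.0
tool_pos: [0.6519, -0.0558, 0.1489]
tool_rot: [-112.7, 88.8, 158.4]
force: [-0.1, -0.2, -5.6]
grip_width: 0.0389
```

```bash
python3 -m pendant '{"xyz":[[0.001,0.003,-0.008],[0,0.002,-0.008],[0,0,-0.006],[0,0,0]],"turn":[0,0,0,0]}'
python3 - <<'E'
from h import *
o=readout.get_obs()
print(o['tool_pos'],tool(o).as_matrix().round(4),o['force'])
E
```

```text
time_s: 8.5
tool_pos: [0.6519, -0.05, 0.1241]
tool_rot: [-111.2, 88.7, 160.0]
force: [-0.6, -0.0, -5.8]
grip_width: 0.0394
[ 0.65185406 -0.05004141  0.12412369] [[-0.0218  0.9995  0.0207]
 [ 0.008   0.0208 -0.9998]
 [-0.9997 -0.0217 -0.0084]] [-0.59368306 -0.02229885 -5.76164434]
```

```bash
python3 -m pendant '{"xyz":[[-0.05,0,0.01],[-0.06,0,0.005],[0,0,0],[0,0,0]],"turn":[0,0,0,0]}'
python3 - <<'E'
from h import *
o=readout.get_obs()
print(o['tool_pos'],tool(o).as_matrix().round(4)[:,0],o['force'])
E
python3 -m pendant '{"xyz":[[0.01,0,0],[0.01,0,0],[0.01,0,0],[0.01,0,0],[0,0,0]],"turn":[0,0,0,0,0]}'
python3 - <<'E'
from h import *
o=readout.get_obs()
print(o['tool_pos'],tool(o).as_matrix().round(4)[:,0],o['force'])
E
```

```text
time_s: 9.0
tool_pos: [0.5378, -0.0498, 0.1371]
tool_rot: [-109.9, 88.5, 161.3]
force: [0.8, 0.5, -3.9]
grip_width: 0.0388
[ 0.53781049 -0.04984687  0.13707737] [-0.0253  0.0086 -0.9996] [ 0.79645213  0.48383011 -3.90534151]
time_s: 9.62
tool_pos: [0.5849, -0.0492, 0.1373]
tool_rot: [-118.0, 88.6, 153.2]
force: [0.1, -0.1, -5.5]
grip_width: 0.0395
[ 0.58487663 -0.04923141  0.13725793] [-0.0221  0.0112 -0.9997] [ 0.09648392 -0.11247018 -5.45956152]
```

```bash
python3 -m pendant '{"xyz":[[-0.03,-0.025,0],[-0.042,-0.03,0],[-0.042,-0.03,0],[0,0,0],[0,0,0]],"turn":[0,0,0,0,0]}'
python3 - <<'E'
from h import *
o=readout.get_obs()
print(o['tool_pos'],tool(o).as_matrix().round(4)[:,0],o['force'])
E
python3 -m pendant '{"xyz":[[0.018,0.013,0],[0.018,0.013,0],[0.018,0.013,0],[0.018,0.013,0],[0.018,0.013,0],[0,0,0]],"turn":[0,0,0,0,0,0]}'
python3 - <<'E'
from h import *
o=readout.get_obs()
print(o['tool_pos'],tool(o).as_matrix().round(4)[:,0],o['force'])
E
```

```text
time_s: 10.25
tool_pos: [0.4673, -0.1344, 0.1368]
tool_rot: [-120.2, 88.5, 151.1]
force: [-0.2, -0.1, -5.5]
grip_width: 0.0395
[ 0.46731459 -0.13435364  0.13680877] [-0.0234  0.0129 -0.9996] [-0.23731651 -0.08017798 -5.47336704]
time_s: 11.0
tool_pos: [0.5645, -0.0601, 0.1371]
tool_rot: [-130.8, 88.4, 141.1]
force: [-0.5, 0.0, -4.5]
grip_width: 0.0394
[ 0.56450511 -0.0600865   0.13711844] [-0.0213  0.0172 -0.9996] [-5.38298556e-01  1.78086342e-03 -4.51060489e+00]
```

```bash
python3 -m pendant '{"xyz":[[0.016,0.002,0],[0.016,0.002,0],[0.016,0.002,0],[0.016,0.002,0],[0.01,0,0],[0,0,0]],"turn":[0,0,0,0,0,0]}'
python3 - <<'E'
from h import *
o=readout.get_obs()
print(o['tool_pos'],tool(o).as_matrix().round(4)[:,0],o['force'])
E
```

```text
time_s: 11.75
tool_pos: [0.64, -0.0504, 0.1352]
tool_rot: [-125.5, 88.2, 146.6]
force: [0.2, 0.8, -5.7]
grip_width: 0.0392
[ 0.6399734  -0.05037306  0.13517088] [-0.0268  0.0177 -0.9995] [ 0.16934673  0.79342131 -5.70016829]
```

```bash
python3 -m pendant '{"xyz":[[0.012,0,-0.01],[0,0,-0.006],[0,0,0]],"turn":[0,0,0]}'
python3 -m pendant '{"xyz":[[0,0,-0.002],[0,0,0]],"turn":[0,0]}'
python3 -m pendant '{"xyz":[[0,0,-0.002],[0,0,0]],"turn":[0,0]}'
```

```text
time_s: 12.12
tool_pos: [0.6513, -0.0509, 0.1174]
tool_rot: [-122.5, 88.1, 149.6]
force: [0.3, -0.2, -6.3]
grip_width: 0.0392
time_s: 12.38
tool_pos: [0.6517, -0.0509, 0.1169]
tool_rot: [-123.3, 88.2, 148.7]
force: [0.1, -0.2, -3.8]
grip_width: 0.0392
time_s: 12.62
tool_pos: [0.6518, -0.0508, 0.1166]
tool_rot: [-123.4, 88.2, 148.6]
force: [-2.6, 0.5, -0.3]
grip_width: 0.0393
```

```bash
python3 - <<'E'
from h import *
for n in ('wrist','side'): im,o=snap(n,n+'4.png')
print(o['tool_pos'],tool(o).as_matrix().round(4)[:,0],o['force'])
b=cv2.imread('pics/side4.png')[70:220,165:305]; cv2.imwrite('pics/side4c.png',cv2.resize(b,None,fx=4,fy=4,interpolation=3))
E
```

```text
[ 0.65182601 -0.05089276  0.1165279 ] [-0.0264  0.016  -0.9995] [-2.9321289  -0.21973923  1.83424094]
```

View pics/side4c.png

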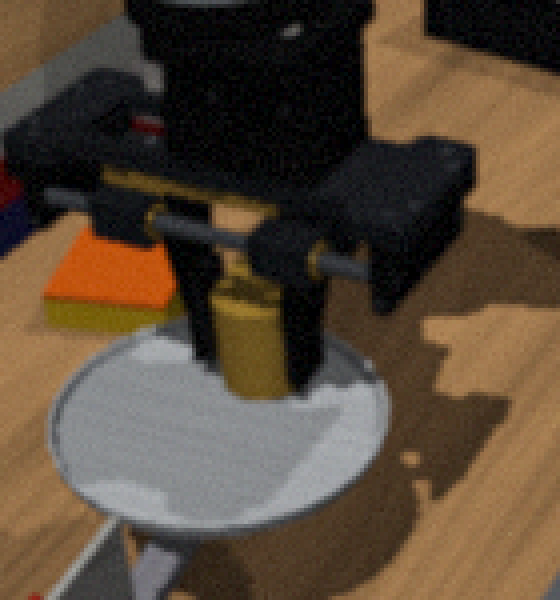

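The weight stands on the pan floor (force has gone from −6 N to about +1.8 N). I'll ease the grip, then open slightly.

```bash
python3 -m pendant '{"xyz":[[0,0,0],[0,0,0],[0,0,0]],"turn":[0,0,0]}' 0 3
python3 -m pendant '{"xyz":[[0,0,0],[0,0,0],[0,0,0]],"turn":[0,0,0]}' 0.5 10
python3 -m pendant '{"xyz":[[0,0,0],[0,0,0]],"turn":[0,0]}' 0.75
python3 - <<'E'
from h import *
for n in ('wrist','side'): im,o=snap(n,n+'5.png')
print(o['tool_pos'],tool(o).as_matrix().round(4)[:,0],o['force'])
b=cv2.imread('pics/side5.png')[70:220,165:305]; cv2.imwrite('pics/side5c.png',cv2.resize(b,None,fx=4,fy=4,interpolation=3))
E
```

```text
time_s: 13.1
tool_pos: [0.6516, -0.0506, 0.1161]
tool_rot: [-123.5, 88.2, 148.5]
force: [-1.7, 0.2, -0.2]
grip_width: 0.0399
time_s: 13.48
tool_pos: [0.6526, -0.0509, 0.1165]
tool_rot: [-125.5, 88.3, 146.5]
force: [-0.6, 0.3, -1.3]
grip_width: 0.0433
time_s: 13.72
tool_pos: [0.6533, -0.0509, 0.1169]
tool_rot: [-126.9, 88.4, 145.1]
force: [-0.5, 0.1, -0.1]
grip_width: 0.0565
[ 0.65323848 -0.0509731   0.11684077] [-0.0233  0.0162 -0.9996] [0.21243545 0.20754101 0.2518385 ]
```

View pics/side5c.png

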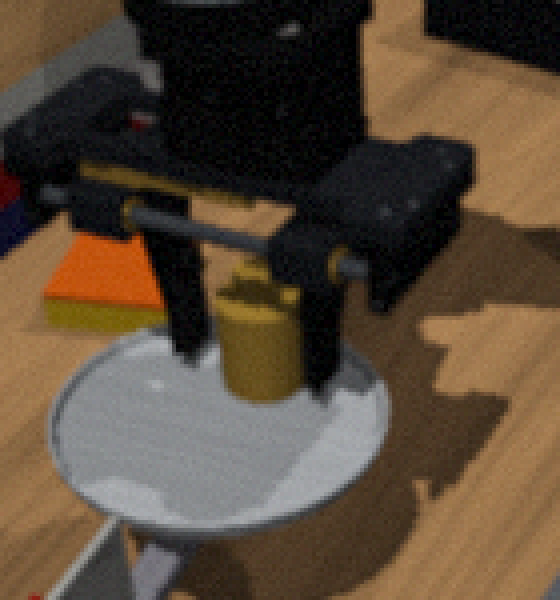

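View pics/wrist5.png

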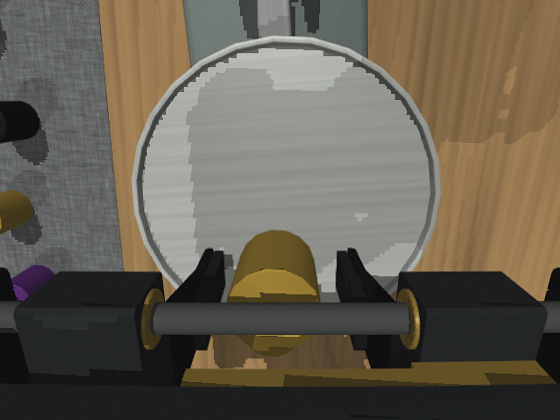

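```bash
python3 -m pendant '{"xyz":[[0,0,0],[0.001,0,0.012],[0,0,0.03],[0,0,0.04],[0,0,0]],"turn":[0,0,0,0,0]}' 0.9
python3 -m pendant '{"xyz":[[-0.05,0,0],[-0.055,-0.005,0],[-0.055,-0.005,-0.01],[-0.05,0,-0.02],[0,0,0],[0,0,0]],"turn":[0,0,0,0,0,0]}' 1
python3 - <<'E'
from h import *
for n in ('wrist','scene'): im,o=snap(n,n+'6.png')
print(o['tool_pos'],tool(o).as_matrix().round(4),o['force'])
read_camera('wrist')
for d in pinpoint('wrist','weight_200')[:5]:
    P=c2w('wrist',d['at'],o); print(d['score'],P,w2p('wrist',P,o))
E
```

```text
time_s: 14.45
tool_pos: [0.6547, -0.0507, 0.2038]
tool_rot: [-129.3, 88.4, 142.7]
force: [0.1, -0.5, -0.0]
grip_width: 0.0781
time_s: 15.2
tool_pos: [0.4374, -0.0606, 0.17]
tool_rot: [-126.9, 88.3, 145.1]
force: [-0.1, -0.3, 0.8]
grip_width: 0.0872
[ 0.43712401 -0.06042977  0.16973897] [[-0.0262  0.9991  0.0345]
 [ 0.0179  0.0349 -0.9992]
 [-0.9995 -0.0256 -0.0188]] [-0.18278084 -0.3843011  -0.19117311]
0.92 [ 0.42609625  0.0893321  -0.00066137] (np.float64(277.52645802565763), np.float64(16.59367610171438))
0.9 [0.44548192 0.00987684 0.00408696] (np.float64(296.0463095177959), np.float64(113.3994987782977))
0.65 [ 0.42861099 -0.06375557  0.00409365] (np.float64(274.75754147292815), np.float64(192.1740481692391))
0.61 [ 0.44138656 -0.13287381  0.00312689] (np.float64(285.32138356253904), np.float64(258.54896300191945))
```

View pics/wrist6.png

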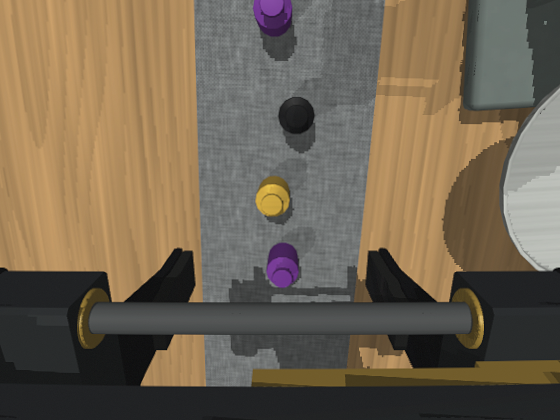

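View pics/scene6.png

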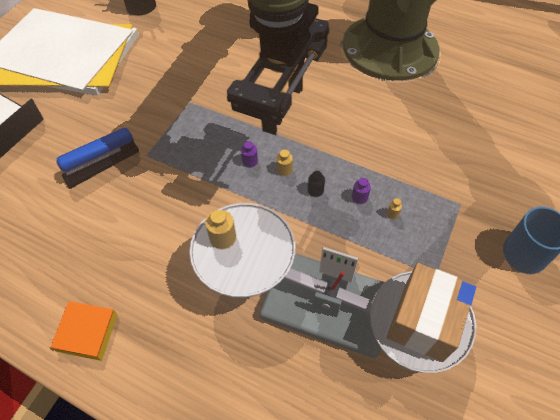

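Scene shows the 500 upright on the pan, still up. In the wrist view the middle brass weight is at (272,204), between the black (296,115) and purple (283,270) ones.

```bash
python3 - <<'E'
from h import *
o=readout.get_obs(); print(onz('wrist',271.5,204.5,.05,o))
E
python3 -m pendant '{"xyz":[[-0.01,-0.003,-0.04],[0,0,-0.04],[0,0,-0.04],[0,0,-0.02],[0,0,0]],"turn":[0,0,0,0,0]}'
python3 - <<'E'
from h import *
o=readout.get_obs(); print(o['tool_pos'],tool(o).as_matrix().round(4),o['force'])
E
```

```text
[ 0.42865935 -0.06235941  0.05      ]
time_s: 16.02
tool_pos: [0.4349, -0.0618, 0.0284]
tool_rot: [-143.3, 88.4, 128.9]
force: [0.6, -0.8, 0.3]
grip_width: 0.087
[ 0.43488221 -0.06182384  0.02841131] [[-0.018   0.9991  0.0382]
 [ 0.0223  0.0386 -0.999 ]
 [-0.9996 -0.0171 -0.023 ]] [ 0.56700994 -0.8367669   0.346366  ]
```

```bash
python3 -m pendant '{"xyz":[[-0.005,-0.001,-0.010],[-0.003,0,-0.009],[0,0,0]],"turn":[0,0,0]}'
python3 - <<'E'
from h import *
o=readout.get_obs(); print(o['tool_pos'],tool(o).as_matrix().round(4)[:,0],o['force'])
E
```

```text
time_s: 16.4
tool_pos: [0.4288, -0.0631, 0.0102]
tool_rot: [-148.7, 88.5, 123.6]
force: [0.0, 0.9, -0.9]
grip_width: 0.0872
[ 0.42883768 -0.06306816  0.01018569] [-0.0145  0.0219 -0.9997] [ 0.00859474  0.94579954 -0.92999878]
```

```bash
python3 -m pendant '{"xyz":[[0,0,-0.0015],[0,0,0],[0,0,0],[0,0,0],[0,0,0],[0,0,0],[0,0,0]],"turn":[0,0,0,0,0,0,0]}' 0.25 20
python3 -m pendant '{"xyz":[[0,0,0],[0,0,0],[0,0,0]],"turn":[0,0,0]}' 0 20
python3 - <<'E'
from h import *
im,o=snap('wrist','wrist7.png'); print(o['tool_pos'],tool(o).as_matrix().round(4)[:,0],o['force'])
E
```

```text
time_s: 17.27
tool_pos: [0.4296, -0.0635, 0.0099]
tool_rot: [-149.8, 88.6, 122.3]
force: [-1.3, 0.3, 2.2]
grip_width: 0.0293
time_s: 17.65
tool_pos: [0.4296, -0.0635, 0.0099]
tool_rot: [-149.9, 88.6, 122.3]
force: [-0.9, 1.0, 0.6]
grip_width: 0.0293
[ 0.42955415 -0.06354644  0.00987482] [-0.013   0.0206 -0.9997] [-0.90264928  1.0301671   0.59848523]
```

View pics/wrist7.png

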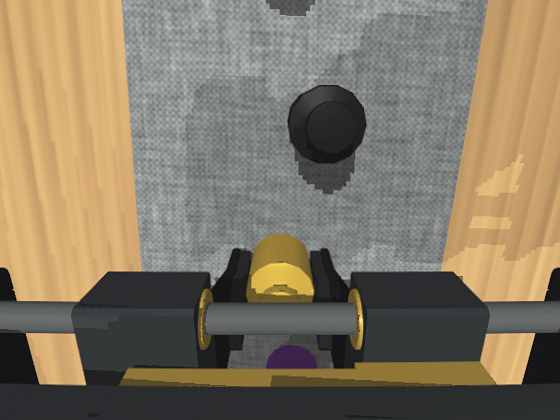

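```bash
python3 -m pendant '{"xyz":[[0,0,0.02],[0,0,0.03],[0,0,0.035],[0.01,0.01,0.035],[0.02,0.015,0.025],[0.03,0.015,0],[0.03,0.015,0],[0.03,0.012,0],[0.03,0,0],[0,0,0]],"turn":[0,0,0,0,0,0,0,0,0,0]}'
python3 - <<'E'
from h import *
o=readout.get_obs(); print(o['tool_pos'],tool(o).as_matrix().round(4)[:,0],o['force'])
E
```

```text
time_s: 18.95
tool_pos: [0.5815, 0.0061, 0.1555]
tool_rot: [-148.9, 88.4, 123.2]
force: [-0.3, -0.5, -1.5]
grip_width: 0.0297
[0.58152211 0.00608691 0.15549571] [-0.0148  0.0227 -0.9996] [-0.29154233 -0.46007894 -1.47865973]
```

Tilt has hardly changed this time. Now move on over the pan.

```bash
python3 -m pendant '{"xyz":[[0.025,0.002,0],[0.025,0.002,0],[0.02,0.002,0],[0,0,0]],"turn":[0,0,0,0]}'
python3 - <<'E'
from h import *
for n in ('wrist','side'): im,o=snap(n,n+'8.png')
print(o['tool_pos'],tool(o).as_matrix().round(4)[:,0],o['force'])
b=cv2.imread('pics/side8.png')[70:220,165:305]; a=cv2.resize(b,None,fx=3.5,fy=3.5,interpolation=3); cv2.imwrite('pics/side8c.png',a)
E
```

```text
time_s: 19.45
tool_pos: [0.6494, 0.0118, 0.1528]
tool_rot: [-138.5, 88.2, 133.6]
force: [0.7, 0.0, -1.7]
grip_width: 0.0289
[0.64860554 0.01169081 0.15279103] [-0.0221  0.0219 -0.9995] [ 0.18634654 -0.12089123 -2.40156205]
```

View pics/side8c.png

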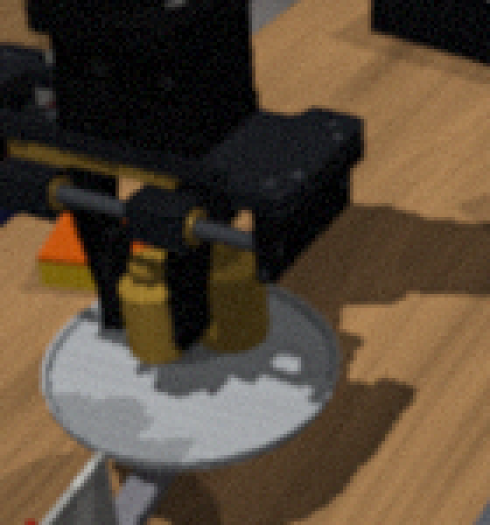

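View pics/wrist8.png

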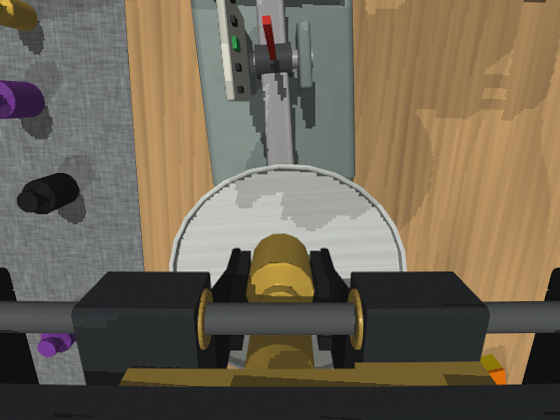

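```bash
python3 -m pendant '{"xyz":[[0.003,0,-0.012],[0.001,0,-0.012],[0,0,-0.008],[0,0,0]],"turn":[0,0,0,0]}'
python3 -m pendant '{"xyz":[[0,0,-0.003],[0,0,0]],"turn":[0,0]}'
python3 - <<'E'
from h import *
o=readout.get_obs(); print(o['tool_pos'],tool(o).as_matrix().round(4)[:,0],o['force'])
E
```

```text
time_s: 20.05
tool_pos: [0.6499, 0.0107, 0.1181]
tool_rot: [-131.2, 88.2, 140.8]
force: [-0.4, 0.3, -2.2]
grip_width: 0.0292
time_s: 20.3
tool_pos: [0.6502, 0.0108, 0.1155]
tool_rot: [-132.2, 88.2, 139.8]
force: [-1.1, 0.2, -0.9]
grip_width: 0.0292
[0.65020356 0.01077835 0.11554107] [-0.0237  0.02   -0.9995] [-1.14300643  0.19944125 -0.91120669]
```

```bash
python3 -m pendant '{"xyz":[[0,0,-0.003],[0,0,-0.003],[0,0,-0.003],[0,0,0]],"turn":[0,0,0,0]}'
python3 -m pendant '{"xyz":[[0,0,-0.003],[0,0,-0.003],[0,0,-0.002],[0,0,0],[0,0,0]],"turn":[0,0,0,0,0]}'
python3 - <<'E'
from h import *
for n in ('scene','side'): im,o=snap(n,n+'9.png')
print(o['tool_pos'],tool(o).as_matrix().round(4)[:,0],o['force'])
b=cv2.imread('pics/side9.png')[70:220,165:305]; a=cv2.resize(b,None,fx=3.5,fy=3.5,interpolation=3); cv2.imwrite('pics/side9c.png',a)
E
```

```text
time_s: 20.8
tool_pos: [0.6507, 0.0101, 0.1071]
tool_rot: [-132.2, 88.3, 139.8]
force: [0.0, -0.5, 0.1]
grip_width: 0.0295
time_s: 21.42
tool_pos: [0.6509, 0.0098, 0.0986]
tool_rot: [-132.1, 88.4, 139.9]
force: [-0.2, -1.2, -0.4]
grip_width: 0.0294
[0.65090768 0.00981189 0.09859105] [-0.022   0.0185 -0.9996] [ 0.04000557 -0.53798481 -0.31094395]
```

View pics/side9c.png

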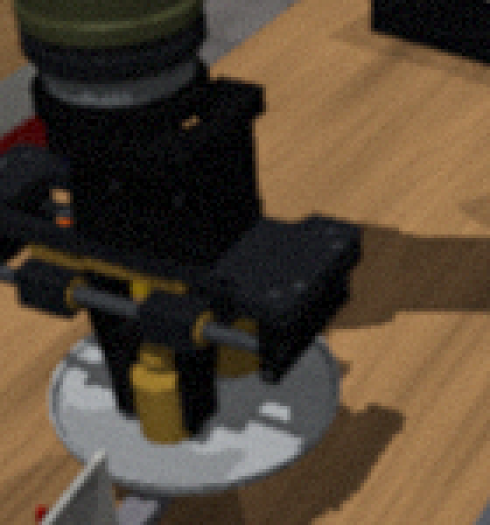

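```bash
python3 -m pendant '{"xyz":[[0,0,-0.002],[0,0,-0.002],[0,0,0],[0,0,0]],"turn":[0,0,0,0]}'
python3 -m pendant '{"xyz":[[0,0,0],[0,0,0],[0,0,0]],"turn":[0,0,0]}' 0 3
python3 - <<'E'
from h import *
im,o=snap('scene','scene10.png')
print(o['tool_pos'],tool(o).as_matrix().round(4)[:,0],o['force'])
b=im[230:380,180:400,::-1]; cv2.imwrite('pics/scene10c.png',cv2.resize(b,None,fx=3.5,fy=3.5,interpolation=3))
E
```

```text
time_s: 22.02
tool_pos: [0.651, 0.0098, 0.0945]
tool_rot: [-132.5, 88.4, 139.5]
force: [0.1, -0.6, -0.5]
grip_width: 0.0295
time_s: 22.4
tool_pos: [0.651, 0.0099, 0.0946]
tool_rot: [-132.6, 88.4, 139.4]
force: [-0.6, -1.3, -0.6]
grip_width: 0.0298
[0.65100508 0.00989868 0.09457268] [-0.0217  0.0185 -0.9996] [-0.60424416 -1.28191626 -0.62291617]
```

View pics/scene10c.png

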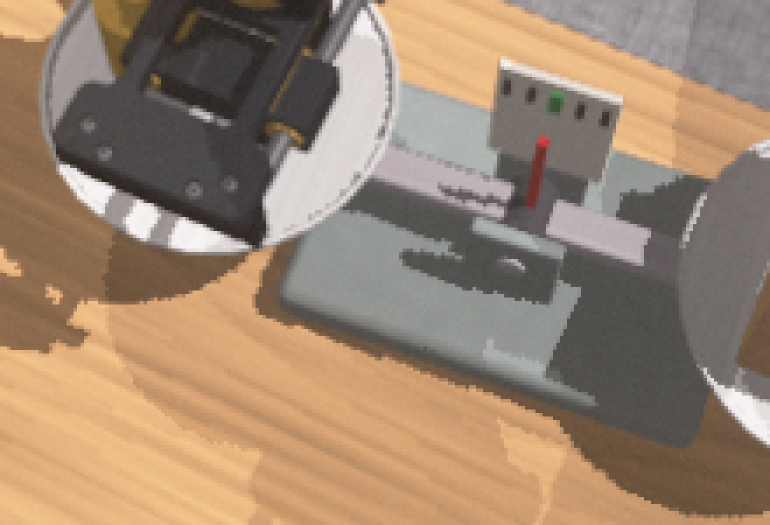

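Pointer (scene ~(335,275)) is now near the green mark, so the beam is near level. Releasing.

```bash
python3 -m pendant '{"xyz":[[0,0,0],[0,0,0],[0,0,0]],"turn":[0,0,0]}' 0.4 10
python3 -m pendant '{"xyz":[[0,0,0],[0,0,0],[0,0,0]],"turn":[0,0,0]}' 0.62
python3 - <<'E'
from h import *
for n in ('wrist','side'): im,o=snap(n,n+'11.png')
print(o['tool_pos'],tool(o).as_matrix().round(4)[:,0],o['force'])
b=im[70:220,165:305,::-1]; cv2.imwrite('pics/side11c.png',cv2.resize(b,None,fx=3.5,fy=3.5,interpolation=3))
E
```

```text
time_s: 22.82
tool_pos: [0.6515, 0.0108, 0.0949]
tool_rot: [-136.1, 88.4, 136.0]
force: [0.2, -0.4, -0.2]
grip_width: 0.0347
time_s: 23.2
tool_pos: [0.6516, 0.0111, 0.095]
tool_rot: [-136.9, 88.4, 135.2]
force: [-0.2, -1.0, -0.7]
grip_width: 0.0522
[0.65163545 0.01107029 0.09499653] [-0.0201  0.0199 -0.9996] [-0.31774959  1.09040017  0.24819983]
```

View pics/side11c.png

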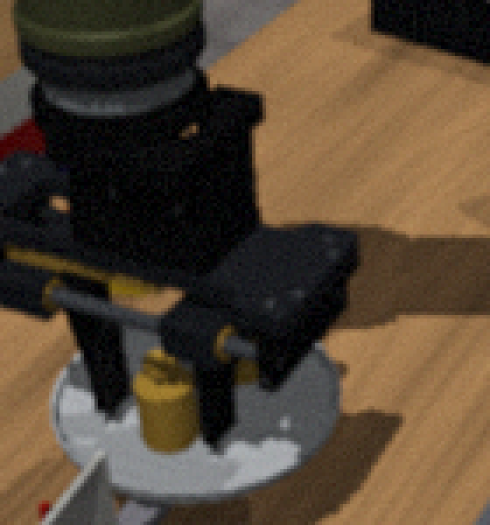

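View pics/wrist11.png

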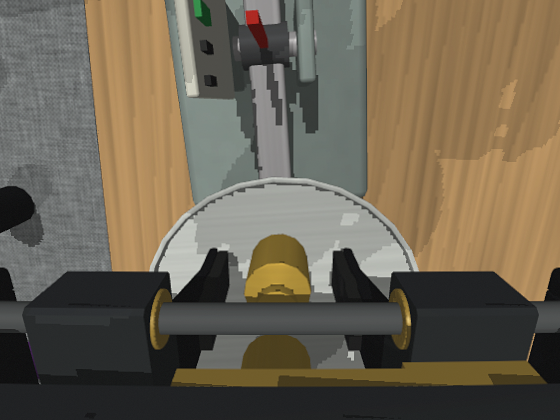

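Both weights stand and the fingers are clear on either side. Lift straight up and away.

```bash
python3 -m pendant '{"xyz":[[0,0,0.015],[0,0,0.03],[0,0,0.04],[0,0,0.05],[-0.03,0,0.03],[-0.06,0,0],[-0.06,-0.01,0],[-0.03,0,0],[0,0,0],[0,0,0]],"turn":[0,0,0,0,0,0,0,0,0,0]}'
python3 -m pendant '{"xyz":[[0,0,0],[0,0,0],[0,0,0],[0,0,0],[0,0,0],[0,0,0],[0,0,0],[0,0,0],[0,0,0],[0,0,0]],"turn":[0,0,0,0,0,0,0,0,0,0]}'
python3 -m pendant '{"xyz":[[0,0,0],[0,0,0],[0,0,0],[0,0,0],[0,0,0],[0,0,0],[0,0,0],[0,0,0],[0,0,0],[0,0,0]],"turn":[0,0,0,0,0,0,0,0,0,0]}'
python3 - <<'E'
from h import *
for n in ('scene','side'):
    im,o=snap(n,n+'12.png')
    b=im[190:380,180:400,::-1] if n=='scene' else im[120:370,60:290,::-1]
    cv2.imwrite('pics/'+n+'12c.png',cv2.resize(b,None,fx=3,fy=2.9 if n=='scene' else 2.3,interpolation=3))
E
python3 -m pendant '{"xyz":[[0,0,0],[0,0,0],[0,0,0],[0,0,0],[0,0,0],[0,0,0],[0,0,0],[0,0,0]],"turn":[0,0,0,0,0,0,0,0]}'
python3 - <<'E'
from h import *
a=cv2.imread('pics/scene12.png'); b,o=snap('scene','scene13.png')
d=np.abs(a[190:380,180:480,::-1].astype(int)-b[190:380,180:480]).max(2); print('changed px',(d>40).sum())
E
```

```text
time_s: 24.55
tool_pos: [0.4687, 0.003, 0.2748]
tool_rot: [-157.6, 88.9, 114.5]
force: [0.7, -0.0, -0.6]
grip_width: 0.054
time_s: 25.8
tool_pos: [0.4708, 0.0039, 0.2743]
tool_rot: [-158.9, 88.7, 113.4]
force: [0.1, -0.7, 0.6]
grip_width: 0.054
time_s: 27.05
tool_pos: [0.4707, 0.004, 0.2743]
tool_rot: [-158.8, 88.7, 113.5]
force: [-0.8, -0.3, 0.7]
grip_width: 0.0538
time_s: 28.15
tool_pos: [0.4708, 0.0039, 0.2743]
tool_rot: [-159.0, 88.7, 113.3]
force: [0.9, -0.1, -0.4]
grip_width: 0.0542
changed px 0
```

View pics/scene12c.png

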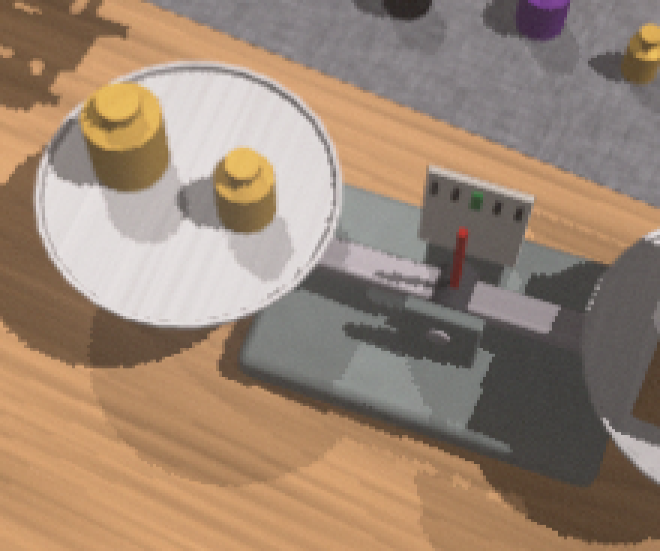

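View pics/side12c.png

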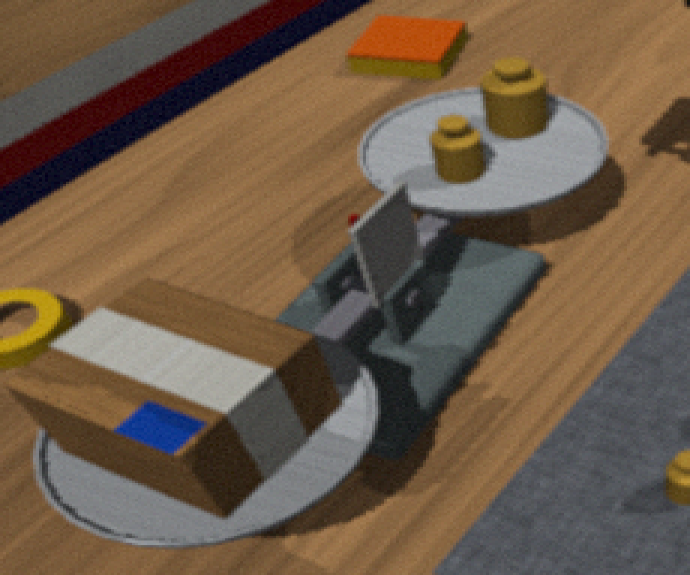

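```bash
sed 's/^tgt=.*/tgt=np.array([191.7,294,211,302.8,179,262.7,157.8,210.2])/;/^print/d' fitpan.py > f2.py; python3 f2.py
```

```text
[ 0.6544 -0.0203  0.0847  0.0764] [-0.3881 -0.2633 -0.4305 -0.6437 -0.2743 -0.9191 -0.1117  1.0357]
```

```bash
python3 -c "
from h import *
print(sign_off())"
```

```text
the job is handed in; nothing more can be done
None
```

I put the 500 g brass weight on the empty pan first. Then I set the 200 g down about 60 mm beside it, following the pan down until the beam was near level before I let go. The arm then backed well clear, and the job was handed in at about 28 s of the 67 s.

**Last checks:**
- **Weights:** both stand upright and apart on the pan, in the scene and side views. The other things on the desk looked untouched.
- **Beam:** it is at rest. Two scene pictures about 1 s apart showed no changed pixels. By eye the pointer sits near the green mark.
- **Pan height:** the rim fit shows the pan about 23 mm lower than at the start, against the 21 mm expected. That is within my measuring error, and would be about −0.01 rad of tilt if real.

**Less than ideal:** the wrist tilted slightly during the moves, so the 500 g weight touched down leaning about 3°. I eased the grip to 3 N so it settled flat before I opened the fingers. Trying to correct the lean beforehand cost a few seconds and did not help.

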